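Purge the air manifold, then lock the test gauge into its bayonet port and hold it there

TASK

Check the air pressure on the studio's bench manifold. First blow the line clear: swing the yellow spring-return purge lever round to its stop and let it spring back; then take the gauge with the red boot out of the wooden rack, push it down into the sprung bayonet test port, turn it clockwise (seen from above) a quarter turn to the stop, and hold it there. The port is self-closing: its spring turns the gauge back and shuts the valve if you let go, so finish with the gauge still in your grip, held home; leave the blue gauge and the other things on the bench where they are.

Things in the scene. Friction and masses are not known exactly. Their poses are not given: they have to be found in the camera images.
- red_gauge: The pressure gauge to fit, upright, 0.3 kg. Origin: centre of the spigot's lower tip, z up. Brass spigot 24 mm across, z 0 to 36 (lowest 4 mm tapered); steel cross pin 8 mm thick at z = 8 stands out along +y and -y to 18 mm from the axis. Brass collar 47 mm across, z 36 to 46. Starts in one of the rack's two holes, collar resting on the top, tip 14 mm above the table. Half a turn fits alike.
- red_case (a point): Centre of the red gauge's round case, 90 mm above its tip; axes as red_gauge. Case in a red rubber boot: 72 mm across, 38 mm thick along x, from z = 54 to 126 above the tip, flat faces at x = -19 and +19 mm: grip it by these. White dial on the -x face.
- blue_gauge: A like gauge with a blue boot in the rack's other hole, not to be used or moved. Same shape and axes as red_gauge.
- gauge_rack: Fixed block of brown wood, 90 mm (x) by 220 mm (y) by 50 mm high, with two upright 40 mm holes right through it at y = -55 and +55 mm. Origin: centre of its underside.
- port_mouth (a point): Centre of the mouth of the bayonet test port, level with its brass collar's top, 116 mm above the table; z up, y along the manifold, x along the two entry slots (red marks). Collar 62 mm across, standing 36 mm above the manifold. Bore 27 mm; slots 12 mm wide reach 22 mm from the axis along +x and -x. The gauge enters with its pin (its y axis) along this x, either way round.
- port_valve (a point): Middle of the top of the sprung valve inside the port, on the port's axis; it moves with the valve; at rest 14 mm below the mouth. The gauge's tip rests on it. The pins clear the 5 mm lips when the tip is 17 mm below the mouth; the hard stop is at 23 mm: turn at about 20 mm. After some 9 degrees of free play the pins drive the valve; at its stop the gauge has turned 89 degrees from the slots.
- port_push (a joint): How far the port's valve is pressed down, m: 0 at rest, 0.009 at its stop; spring 8 N at 0, 15 N at 0.009. Reads about 0.003 or more with the pins under the lips.
- port_turn (a joint): How far the port's valve is turned clockwise, rad: 0 shut (sprung), 1.40 at its stop; its spring resists with 0.05 N m at 0 and 0.17 N m at the stop and turns the gauge back if it is let go.
- purge_lever (a joint): Angle of the purge lever, rad: 0 shut, lying along the manifold (towards port_mouth's +y); grows as it swings level, anticlockwise seen from above, towards the robot (port_mouth's -x); stop at 1.57. A spring returns it: 0.07 N m at 0, 0.26 N m at the stop.
- purge_grip (a point): Middle of the lever's yellow sleeve, a level bar 14 mm wide, 14 mm high and 62 mm long (48 to 110 mm from the pivot); this point is 70 mm from the pivot, 112 mm above the table; its y axis runs along the lever away from the pivot, z up. The manifold's top is 32 mm below it.
- purge_pivot (a point): The lever's pivot, a vertical axis, at the lever's height (112 mm above the table); axes as port_mouth. The blue-knobbed filter-regulator stands 185 mm from it towards +y and is 162 mm high.
- dust_cap: Bystander: black plastic dust cap, 42 mm across, 28 mm high. Origin: centre of its underside.
- flux_bottle: Bystander: white bottle, 54 mm across, 130 mm high. Origin: centre of its underside.
- sponge_block: Bystander: yellow block, 75 x 110 x 40 mm. Origin: centre of its underside.
- screwdriver: Bystander: screwdriver lying flat, 200 mm long.
- putty_knife: Bystander: putty knife lying flat, 200 mm long.
- amber_glass: Bystander: piece of amber glass lying flat, 110 x 80 x 5 mm.

How it is judged:
On the way, in this order (a step that is already met when the one before it is completed fails the run):
1. the purge lever is swung to its stop (value of joint purge_lever above 1.42 rad), for 0.1 s.
2. the purge lever has sprung back shut (value of joint purge_lever below 0.1 rad), for 0.1 s.
3. the red gauge is lifted clear of the rack in the grip (height (world z) of red_gauge above 0.06 m and contact force between the fingers and red_gauge above 1 N), for 0.1 s.
4. the red gauge's spigot is in the test port (horizontal distance between red_gauge and port_mouth below 0.005 m and z of red_gauge in the frame of port_mouth below -0.009 m), for 0.1 s.
At the end, for the whole second after the job is handed in: Red gauge still gripped (over 3 N) and at rest in the port: tip 15 mm or more below the mouth, within 5 mm of its axis, upright within 7 degrees, turned to within 15 degrees of the quarter turn; valve pressed over 2 mm and turned over 1.22 of 1.40 rad; purge lever shut (under 0.1 rad) (value of joint port_turn above 1.22 rad and value of joint port_push above 0.002 m and horizontal distance between red_gauge and port_mouth below 0.005 m and z of red_gauge in the frame of port_mouth below -0.015 m and angle between the y axis of red_gauge and the y axis of port_mouth, either way round below 0.26 rad and angle between red_gauge's own z axis and vertical below 0.12 rad and contact force between the fingers and red_gauge above 3 N and linear speed of red_gauge below 0.02 m/s and value of joint purge_lever below 0.1 rad); the arm keeps its last pose, push and grip.
It fails at once if the blue gauge is moved (distance of blue_gauge from where it was at the start of the episode above 0.02 m).
It fails at once if a bystander on the bench is moved (distance of any of dust_cap, flux_bottle, sponge_block, screwdriver, putty_knife, amber_glass from where it was at the start of the episode above 0.03 m).
It also fails if it takes over 69 s, if anything falls off the work surface, if the arm or the gripper's body presses on something with over 40 N, if the wrist force passes 120 N, or if a joint passes its speed limit or range.

ROBOT

A 7-joint arm with a two-finger parallel gripper is mounted at the origin on the work surface. World frame = base frame: x ahead of the robot, y to its left, z up, the work surface at z = 0. Lengths are in m, angles in rad, forces in N, time in s.
With the tool pointing down it reaches from about 0.425 to 0.925 m from the base axis. Payload 6.8 kg.
Tool frame: the origin (TCP) lies midway between the tips of the shut fingers; the grasp point (between the pads) lies 19 mm behind it; x points along the fingers, y is the direction in which the jaws open and shut, and the axes are right-handed (so a half turn about x gives the same grasp; the last joint's range is limited). The gripper opens to 85 mm and grips with 20 to 120 N. Pads are 22 mm wide; open, the fingers measure 114 mm over their backs; the gripper's body (76 mm by 85 mm) begins 54 mm behind the grasp point. The pads swing forward as they close: fully open they stand 13 mm farther back than shut.
Start: joints at [-1.245, 0.477, 0.022, 1.555, -0.011, 1.109, -0.083], TCP at [0.284, 0.612, 0.231] pointing down, gripper open.
Joint ranges: [-2.96, 2.96], [-0.34, 2.1], [-1.41, 1.46], [0.24, 2.44], [-1.37, 4.51], [0.17, 1.92], [-2.96, 2.96]. Speed limits (rad/s): [2.39, 2.39, 3.14, 3.14, 3.14, 3.14, 3.14].

INTERFACE

Orientations are given as a rotation vector (axis times angle).
In Python, from bench import r, viewer, nets gives the robot as it stands.
- The arm moves only by the shell command python3 -m pendant 'ROWS' [FORCE]. ROWS is JSON, one flat list of numbers, 5 for each row, row after row: the finger opening in mm, from 0 to 85.4, then the shift along the tool's x, y, z in mm, then the turn about the tool's x in rad. A call has 1 to 20 rows; each row shifts and turns the commanded pose from where the row before left it, along the tool's axes as they then stand; what a row does not reach is not made up. A row lasts 1/8 s, in which the tool goes at most 62.5 mm and 10.7 degrees, less where a joint would pass 70% of its speed; a pose out of reach is approached as far as the arm can. A call with a gripper value outside its range is refused whole. The fingers move at their own pace and stop on an object; FORCE is the grip in N (left out, the last holds). Time passes only in rows, so rows that do not move let the fingers close. It gives the time, the measured TCP pose, the force and the opening at its end, in the units of the state.
- r.get_obs(): the state, without advancing time (a new reading comes with each control period).
- viewer.grab_frame(name): name is "side" or "top" or "wrist"; returns (picture, depth): 480x640x3 uint8, red, green, blue; 480x640 float32, m along the optical axis (not along the pixel's ray), 0 where there is no reading.
- viewer.calibration(name): a dict with "mtx" (3x3 intrinsics, pixels), "world_to_cam" (4x4, takes a point from world to camera coordinates). Camera axes: x right, y up, looking along -z (the intrinsics and any distortion apply to the point x, -y, -z); pixel columns grow to the right and rows downward; lengths in m; the calibration is good to about 2 mm. A picture is of the moment at which its call begins: read the wrist's pose just before it. calibration takes no time and is no camera call; for the wrist camera it gives the pose at the moment of the call.
- r.hand_in(): hands the job in, once; it reports no verdict.
Trained networks look in the newest picture that a camera, given by its name, has taken for a name from the list of things; names that differ only in an ending like _2 or _b are one class to them, and where a whole thing is asked for, a point or a joint stands for the part that bears it (a point fixed in the world has none). Each returns a list of dicts, best first, with "score" (0 to 1); they miss things now and then, are a little off and sometimes report something else, mostly with a low value. They report only what shows in the picture. A call takes as long as a camera call.
- nets.look_for(name, camera): "location" ([x, y, z] in m, in world coordinates, good to about 4 mm: the middle of the surface that is visible of it).
- nets.silhouettes(name, camera): "mask" (480x640 bool, what is visible of it).
The state is a dict: "clock": time; "joints": joint angles; "qvel": joint speeds; "tau": joint torques, N m; "tcp_pos": TCP position; "orientation": TCP orientation; "contact_force": force on the tool from outside, world axes, zero at the start; "moment": the same for the moment, N m; "grip_width": finger opening in m.
Only numpy, scipy, OpenCV 4.12 (cv2) and the standard library are available. Lean on these libraries where they do the work, as an engineer would, in place of code of your own. Each camera call takes 0.05 s, during which the arm holds its last target. There are 200 camera calls.

## Working session

There is one attempt and no reset: what is moved stays moved. The work goes in short steps, Python scripts to look and compute and a shell command to move; the robot and the scene stay as the last step left them, time stands still between calls to the robot, and variables do not carry over. Pictures are saved under pics/ and viewed, about 8 in all and at most 12, crops included, and the job is handed in when it is done.

```bash
ls; mkdir -p pics
cat > h.py <<'E'
import numpy as np, cv2
from bench import r, viewer, nets
from scipy.spatial.transform import Rotation as R
def grab(cam,fn=None):
    c=viewer.calibration(cam); im,d=viewer.grab_frame(cam)
    if fn: cv2.imwrite('pics/'+fn,im[:,:,::-1])
    return im,d,c
def cloud(d,c):
    K=np.array(c['mtx']);T=np.linalg.inv(np.array(c['world_to_cam']))
    v,u=np.mgrid[:480,:640]
    p=np.stack([(u-K[0,2])/K[0,0]*d,-(v-K[1,2])/K[1,1]*d,-d],-1)
    return p@T[:3,:3].T+T[:3,3]
def state():
    o=r.get_obs(); print('t',o['clock'],'tcp',np.round(o['tcp_pos'],4),'F',np.round(o['contact_force'],1),'g',o['grip_width'],'j',np.round(o['joints'],2)); print(np.round(R.from_rotvec(o['orientation']).as_matrix(),3))
E
cat > a.py <<'E'
from h import *
state()
for cam in ('top','side'):
    im,d,c=grab(cam,cam+'0.png'); 
    print(cam,{k:np.round(v,3).tolist() for k,v in c.items() if k!='mtx'}, np.round(c['mtx'],1).tolist(), [k for k in c])
    for n in ('red_gauge','blue_gauge','red_case','gauge_rack','port_mouth','port_valve','purge_lever','purge_grip','flux_bottle','sponge_block','dust_cap'):
        try: print(n,[(np.round(x['location'],3).tolist(),round(x['score'],2)) for x in nets.look_for(n,cam)[:2]])
        except Exception as e: print(n,e)
E
python3 a.py
```

```text
pics
t 0.0 tcp [0.2835 0.6119 0.2303] F [-0.7 -0.2  0.1] g 0.08569962444573083 j [-1.25  0.48  0.02  1.56 -0.01  1.11 -0.08]
[[-0.001  0.42   0.907]
 [-0.002  0.907 -0.42 ]
 [-1.    -0.002  0.   ]]
top {'world_to_cam': [[0.082, -0.997, -0.003, 0.008], [0.974, 0.079, 0.212, -0.511], [-0.211, -0.021, 0.977, -1.267], [0.0, 0.0, 0.0, 1.0]]} [[458.3, 0.0, 318.6], [0.0, 458.3, 238.9], [0.0, 0.0, 1.0]] ['mtx', 'world_to_cam']
red_gauge [([0.474, -0.263, 0.133], 0.69)]
blue_gauge [([0.48, -0.371, 0.135], 0.8), ([0.405, -0.084, 0.016], 0.5)]
red_case [([0.474, -0.264, 0.137], 0.66), ([0.481, -0.371, 0.132], 0.33)]
gauge_rack [([0.461, -0.319, 0.048], 0.61)]
port_mouth [([0.588, 0.135, 0.01], 0.93)]
port_valve [([0.615, -0.011, 0.102], 0.54), ([0.36, 0.459, 0.089], 0.51)]
purge_lever [([0.548, 0.155, 0.117], 0.51), ([0.363, 0.453, 0.088], 0.5)]
purge_grip [([0.544, 0.156, 0.114], 0.48)]
flux_bottle [([0.36, 0.456, 0.087], 0.93)]
sponge_block [([0.262, 0.387, 0.043], 0.73), ([0.54, 0.156, 0.113], 0.2)]
dust_cap [([0.405, -0.084, 0.017], 0.69)]
side {'world_to_cam': [[0.865, -0.502, -0.005, -0.4
[... 192 characters left out ...]
7, -0.28, 0.121], 0.61)]
blue_gauge [([0.467, -0.388, 0.122], 0.84), ([0.257, 0.372, 0.039], 0.7)]
red_case [([0.468, -0.281, 0.119], 0.63), ([0.466, -0.39, 0.119], 0.58)]
gauge_rack [([0.454, -0.349, 0.052], 0.73)]
port_mouth [([0.4, 0.157, 0.022], 0.74), ([0.258, 0.372, 0.04], 0.71)]
port_valve [([0.582, 0.091, 0.053], 0.66), ([0.615, -0.001, 0.101], 0.48)]
purge_lever [([0.537, 0.15, 0.114], 0.83)]
purge_grip [([0.541, 0.152, 0.117], 0.79), ([0.4, -0.094, 0.012], 0.34)]
flux_bottle [([0.256, 0.372, 0.038], 0.74), ([0.361, 0.448, 0.064], 0.7)]
sponge_block [([0.257, 0.369, 0.036], 0.71), ([0.578, 0.089, 0.051], 0.48)]
dust_cap [([0.403, -0.092, 0.012], 0.76), ([0.401, 0.161, 0.021], 0.75)]
```

View pics/top0.png

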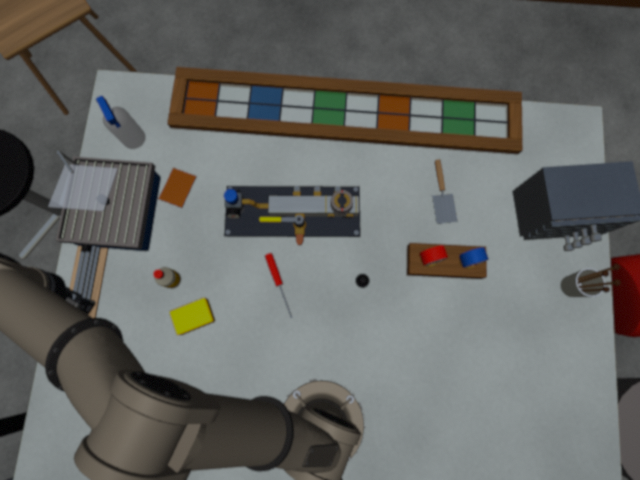

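View pics/side0.png

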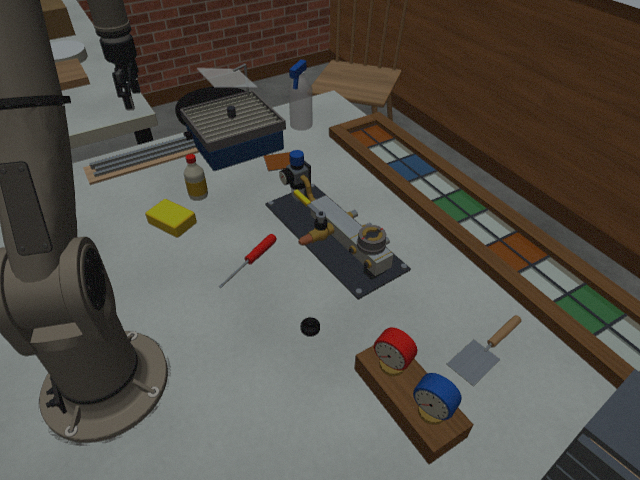

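The top view shows the port at (341,200), the lever sleeve at (270,219) with its pivot at (299,219), the regulator at (232,197), and the red gauge at (434,255). The side view shows the port at (372,235), the red gauge at (395,350) with its dial facing the robot, and a screwdriver in front of the manifold. Next I'll measure these points with depth.

```bash
cat > b.py <<'E'
from h import *
def rect(p,n):
    q=(p[:,:2]*1000).astype(np.float32); (c,s,a)=cv2.minAreaRect(q); print(n,len(q),'c',np.round(c,1),'size',np.round(s,1),'ang',round(a,2),'zmed',np.round(np.median(p[:,2]),4))
for cam in ('top','side'):
    im,d,c=grab(cam); P=cloud(d,c); hsv=cv2.cvtColor(im,cv2.COLOR_RGB2HSV).astype(int); H,S,V=[hsv[...,i] for i in range(3)]
    ok=d>0; X,Y,Z=P[...,0],P[...,1],P[...,2]
    print(cam)
    box=lambda x0,x1,y0,y1,z0,z1: ok&(X>x0)&(X<x1)&(Y>y0)&(Y<y1)&(Z>z0)&(Z<z1)
    rect(P[box(.56,.67,-.06,.05,.108,.124)],'portcollar')
    rect(P[box(.57,.67,-.08,.2,.074,.086)],'manifoldtop')
    rect(P[box(.5,.7,-.1,.32,.002,.014)&(V<90)],'plate')
    rect(P[box(.47,.6,.1,.22,.105,.125)&(S>150)&(H>22)&(H<35)],'sleeve')
    rect(P[box(.47,.6,.04,.11,.10,.16)],'pivot')
    rect(P[box(.38,.55,-.46,-.18,.044,.056)],'racktop')
    rect(P[box(.4,.55,-.34,-.2,.12,.146)],'redtop')
    rect(P[box(.4,.55,-.46,-.335,.12,.146)],'bluetop')
    rect(P[box(.54,.68,.2,.3,.12,.18)],'reg')
    rect(P[box(.35,.6,.08,.22,.01,.04)&(S>150)&((H<8)|(H>172))],'screwdriver handle')
    b=cv2.resize(im[170:290,210:500] if cam=='top' else im[170:450,260:520],None,fx=2.7 if cam=='top' else 2.1,fy=2.7 if cam=='top' else 2.1,interpolation=cv2.INTER_CUBIC); cv2.imwrite(f'pics/{cam}_crop.png',b[:,:,::-1])
E
python3 b.py
```

```text
top
portcollar 290 c [611.1  -6.8] size [61.1 59.1] ang 4.31 zmed 0.1161
manifoldtop 1124 c [606.9  71.5] size [ 68.6 256.5] ang 0.3 zmed 0.0803
plate 3345 c [600.2 129.9] size [159.7 391. ] ang 4.32 zmed 0.0084
sleeve 119 c [542.4 188.3] size [15.1 58.5] ang 3.58 zmed 0.118
pivot 37 c [547.6 103.9] size [21.3 11.3] ang 2.21 zmed 0.1167
racktop 1542 c [ 481.2 -323.6] size [ 91.5 221.4] ang 1.73 zmed 0.0501
redtop 329 c [ 478.4 -268.3] size [38.7 64.8] ang 18.49 zmed 0.1352
bluetop 334 c [ 481.6 -376.9] size [38.6 68.2] ang 19.94 zmed 0.1352
reg 235 c [580.8 249.9] size [101.  78.] ang 87.55 zmed 0.1303
screwdriver handle 209 c [414.9 174. ] size [94.7 19.6] ang 25.51 zmed 0.025
side
portcollar 391 c [609.3  -6.9] size [64.3 59.7] ang 53.49 zmed 0.1147
manifoldtop 1149 c [600.2  70.8] size [ 59.9 260.2] ang 4.72 zmed 0.0792
plate 3563 c [597.9 128.4] size [161.4 396.1] ang 4.57 zmed 0.0073
sleeve 107 c [538.3 184.3] size [14.9 56.9] ang 5.5 zmed 0.1175
pivot 72 c [543.8 102.2] size [14.8 24.2] ang 83.5 zmed 0.1148
racktop 3411 c [ 479.5 -324.3] size [ 93.1 221.2] ang 1.88 zmed 0.0494
redtop 765 c [ 476.4 -270.5] size [39.6 65.5] ang 21.78 zmed 0.1339
bluetop 964 c [ 480.4 -380.3] size [40.8 64.7] ang 20.52 zmed 0.1342
reg 300 c [577.7 285.8] size [28.1 74. ] ang 89.95 zmed 0.1415
screwdriver handle 319 c [414.3 171.6] size [101.1  23.2] ang 25.45 zmed 0.022
```

View pics/top_crop.png

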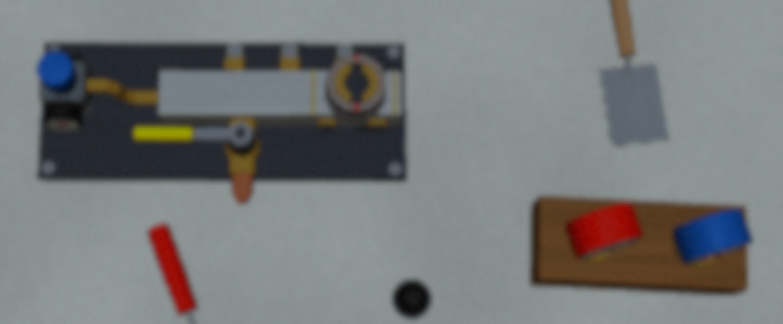

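```bash
python3 -m pendant '[0,0,0,0,-0.171, 0,0,0,0,-0.171, 0,0,0,0,-0.171, 0,0,-45,25,0, 0,0,-45,25,0, 0,0,-45,25,0, 0,0,-45,25,0, 0,0,-45,25,0, 0,0,-45,25,0, 0,0,-45,25,0, 0,0,-45,25,0, 0,0,-45,25,0, 0,0,-41,28,0, 0,0,0,0,0]' 40
python3 - <<'E'
from h import *
state()
im,d,c=grab('side'); P=cloud(d,c)
for x in range(440,570,10):
    m=(d>0)&(abs(P[...,0]*1000-x)<5)&(P[...,1]>.06)&(P[...,1]<.135)&(P[...,2]>.02)
    if m.any(): q=P[m]; print(x, 'zmax',np.round(q[:,2].max(),3),'y',np.round([q[:,1].min(),q[:,1].max()],3))
E
```

```text
clock: 3.05
tcp_pos: [0.5738, 0.1827, 0.2315]
orientation: [-0.058, 1.569, 0.054]
contact_force: [0.0, 1.7, -0.2]
grip_width: 0.0001
t 3.05 tcp [0.5738 0.1827 0.2315] F [ 0.   1.7 -0.2] g 0.0001097858836678387 j [-0.48  0.36  0.09  1.74 -0.03  1.04  1.26]
[[ 0.002 -0.071  0.997]
 [-0.002  0.997  0.071]
 [-1.    -0.002  0.001]]
440 zmax 0.594 y [0.118 0.133]
450 zmax 0.593 y [0.116 0.135]
460 zmax 0.593 y [0.113 0.133]
470 zmax 0.591 y [0.112 0.135]
480 zmax 0.589 y [0.103 0.135]
490 zmax 0.588 y [0.094 0.135]
500 zmax 0.586 y [0.093 0.134]
510 zmax 0.584 y [0.094 0.134]
520 zmax 0.583 y [0.092 0.133]
530 zmax 0.58 y [0.09  0.134]
540 zmax 0.577 y [0.089 0.135]
550 zmax 0.575 y [0.089 0.135]
560 zmax 0.573 y [0.093 0.135]
```

Run:
```python
from h import *
def ray(cam,u,v):
    c=viewer.calibration(cam);K=np.array(c['mtx']);T=np.linalg.inv(np.array(c['world_to_cam']))
    return T[:3,3],T[:3,:3]@np.array([(u-K[0,2])/K[0,0],-(v-K[1,2])/K[1,1],-1])
for a,b in (((299,240),(304,240)),((299,219),(320,216))):
    o1,d1=ray('top',*a);o2,d2=ray('side',*b)
    s=np.linalg.lstsq(np.stack([d1,-d2],1),o2-o1,rcond=None)[0]; print(o1+s[0]*d1,o2+s[1]*d2)
```

```text
[0.50031746 0.10527841 0.05714799] [0.49934409 0.10560246 0.05696437]
[0.54874514 0.10727656 0.11034953] [0.54496561 0.10864441 0.10946738]
```

```bash
python3 -m pendant '[0,45,0,0,0, 0,45,0,0,0, 0,41,0,0,0, 0,0,0,0,0, 0,0,0,-14,0, 0,0,0,-14,0, 0,0,0,-14,0, 0,0,0,-14,0, 0,0,0,-14,0, 0,0,-9,-8,0, 0,0,-9,-8,0, 0,0,-9,-8,0, 0,0,-9,-8,0, 0,0,-9,-8,0, 0,0,-9,-1,0, 0,0,0,0,0, 0,0,0,0,0]'
python3 - <<'E'
from h import *
state(); grab('side','lever.png'); 
im=cv2.imread('pics/lever.png'); cv2.imwrite('pics/lever_c.png',cv2.resize(im[130:330,220:460],None,fx=2,fy=2))
E
```

```text
clock: 5.22
tcp_pos: [0.464, 0.1255, 0.1]
orientation: [-0.062, 1.572, 0.062]
contact_force: [-2.0, 3.7, 0.4]
grip_width: -0.0003
t 5.225 tcp [0.464  0.1255 0.1   ] F [-2.   3.7  0.4] g -0.00031998162342599057 j [-0.45  0.34  0.06  2.13 -0.04  0.67  1.29]
[[-0.002 -0.079  0.997]
 [-0.     0.997  0.079]
 [-1.     0.    -0.002]]
```

View pics/lever_c.png

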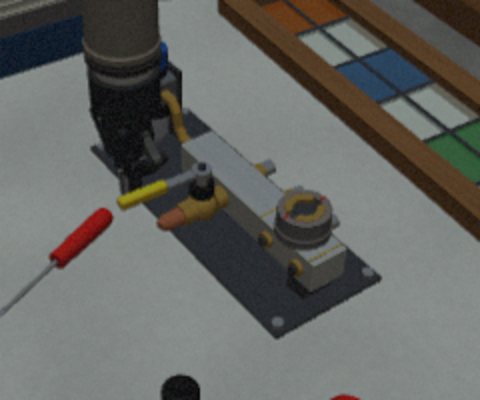

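The crop shows the lever sleeve running from (165,185) to (120,202), pointing at the robot with the fingers behind it. I'll work out its angle from depth.

```bash
cat > lev.py <<'E'
from h import *
for cam in('side','top'):
    im,d,c=grab(cam); P=cloud(d,c); hsv=cv2.cvtColor(im,cv2.COLOR_RGB2HSV).astype(int)
    m=(d>0)&(P[...,2]>.1)&(P[...,2]<.13)&(P[...,0]>.4)&(P[...,0]<.6)&(P[...,1]>.05)&(P[...,1]<.25)&(hsv[...,1]>130)&(abs(hsv[...,0]-28)<7)
    if m.sum()<15: continue
    q=P[m]; (cx,s,a)=cv2.minAreaRect((q[:,:2]*1000).astype(np.float32)); v=np.array(cx)-[547,107]; print(cam,np.round(cx),np.round(s),a,'lever deg',np.degrees(np.arctan2(v[1],v[0]))-94.3)
E
python3 lev.py
```

```text
side [467. 107.] [61. 21.] 0.0029994326177984476 lever deg 85.41947707902345
```

```bash
python3 -m pendant '[0,0,-3,0,0, 0,0,-2,0,0, 0,0,-2,0,0, 0,0,0,0,0, 0,0,0,0,0]'; python3 lev.py
```

```text
clock: 6.0
tcp_pos: [0.4646, 0.1204, 0.1]
orientation: [-0.062, 1.571, 0.065]
contact_force: [-4.3, 9.0, -1.3]
grip_width: 0.0001
side [466. 104.] [61. 25.] 5.3580732345581055 lever deg -272.38113745100475
```

The force rose to 9 N, so the lever is at its stop. Lifting to release it.

```bash
python3 -m pendant '[0,0,4,0,0, 0,-50,0,0,0, 0,-50,0,0,0, 0,-50,0,0,0, 85,0,0,0,0, 85,0,0,0,0, 85,0,0,0,0]'; python3 lev.py; python3 -c "
from h import *; state()"
```

```text
clock: 6.98
tcp_pos: [0.4644, 0.1215, 0.2489]
orientation: [-0.063, 1.572, 0.061]
contact_force: [-1.1, -0.4, -0.3]
grip_width: 0.0545
side [538. 185.] [16. 60.] 2.8367836475372314 lever deg 2.234317223830658
t 7.075 tcp [0.4645 0.1219 0.2491] F [ 0.1 -0.3 -0.3] g 0.06867739052377267 j [-0.46  0.14  0.08  1.99 -0.01  1.02  1.28]
[[-0.002 -0.079  0.997]
 [-0.001  0.997  0.079]
 [-1.    -0.001 -0.002]]
```

Lever is shut again. Moving over the red gauge.

```bash
python3 -m pendant '[85,0,-49,-2,0, 85,0,-49,-2,0, 85,0,-49,-2,0, 85,0,-49,-2,0, 85,0,-49,-2,0, 85,0,-49,-2,0, 85,0,-49,-3,0, 85,0,-48,-3,0, 85,0,0,0,0.1625, 85,0,0,0,0.1625, 85,0,0,0,0.1625, 85,0,0,0,0.1625, 85,0,0,0,0.1625, 85,0,0,0,0.1625, 85,0,0,0,0.1625, 85,0,0,0,0.1625, 85,0,0,0,0]'
python3 - <<'E'
from h import *
state(); im,d,c=grab('wrist','w1.png'); P=cloud(d,c); hsv=cv2.cvtColor(im,cv2.COLOR_RGB2HSV).astype(int)
for n,hh in(('red',lambda h:(h<8)|(h>172)),('blue',lambda h:abs(h-110)<12)):
    m=(d>0)&hh(hsv[...,0])&(hsv[...,1]>120)&(P[...,2]>.1)&(P[...,2]<.15)&(P[...,0]<.56)
    if m.sum()<20: continue
    q=P[m]; print(n,len(q),cv2.minAreaRect((q[:,:2]*1000).astype(np.float32)),q[:,2].max())
E
```

```text
clock: 9.2
tcp_pos: [0.4778, -0.2687, 0.2496]
orientation: [0.946, 1.356, -0.947]
contact_force: [0.6, 0.3, 0.3]
grip_width: 0.085
t 9.2 tcp [ 0.4778 -0.2687  0.2496] F [0.6 0.3 0.3] g 0.0849737216314451 j [-0.11  0.28  0.62  1.87 -0.19  1.05  0.94]
[[-0.002  0.939  0.344]
 [-0.     0.344 -0.939]
 [-1.    -0.002 -0.   ]]
red 5381 ((479.6712341308594, -269.3758544921875), (37.585731506347656, 68.56893157958984), 21.394941329956055) 0.14116109098266788
blue 4617 ((482.1108093261719, -375.17724609375), (37.23741149902344, 61.603397369384766), 20.87238311767578) 0.14119805415253517
```

View pics/w1.png

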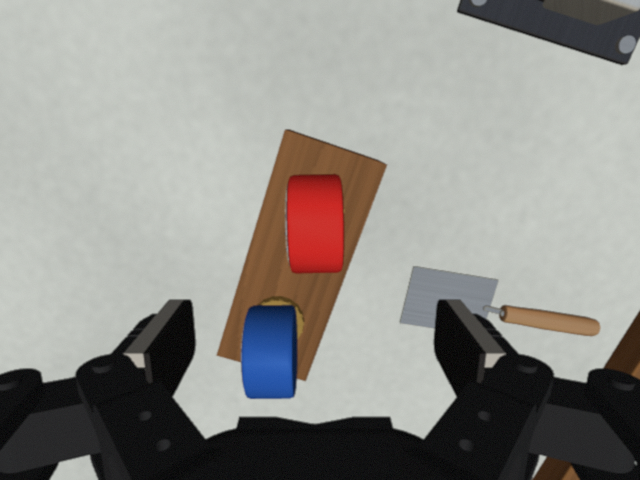

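The wrist view shows the red boot at (315,223), upright and aligned with the jaws, with clear space on both sides. Descending and gripping.

```bash
python3 -m pendant '[85,0,1,0,-0.02, 85,42,0,0,0, 85,42,0,0,0, 85,42,0,0,0, 85,40,0,0,0, 85,0,0,0,0, 30,0,0,0,0, 30,0,0,0,0, 30,0,0,0,0, 30,0,0,0,0, 30,0,0,0,0, 30,0,0,0,0]' 80; python3 -c "
from h import *; state()"
```

```text
clock: 10.75
tcp_pos: [0.4798, -0.269, 0.0859]
orientation: [0.933, 1.36, -0.931]
contact_force: [-0.7, 0.9, 7.0]
grip_width: 0.0373
t 10.75 tcp [ 0.4798 -0.269   0.0859] F [-0.7  0.9  7. ] g 0.03734073489473812 j [ 0.01  0.51  0.51  2.01 -0.37  0.72  1.11]
[[ 0.002  0.932  0.362]
 [-0.001  0.362 -0.932]
 [-1.     0.002  0.001]]
```

```bash
python3 -m pendant '[30,-25,0,0,0, 30,-40,0,0,0, 30,-50,0,0,0, 30,-35,0,0,0, 30,0,31,-28,0, 30,0,31,-28,0, 30,0,31,-28,0, 30,0,31,-28,0, 30,0,0,0,0, 30,0,0,0,0]'
python3 - <<'E'
from h import *
state(); im,d,c=grab('wrist','w2.png'); P=cloud(d,c)
X,Y,Z=[P[...,i] for i in range(3)]
m=(d>0)&(X>.56)&(X<.66)&(Y>-.06)&(Y<.05)&(Z>.110)&(Z<.122); q=P[m]
print(len(q)); 
if len(q)>50: print(cv2.minEnclosingCircle((q[:,:2]*1000).astype(np.float32)),np.median(q[:,2]),cv2.fitEllipse(cv2.convexHull((q[:,:2]*1000).astype(np.float32))))
E
```

```text
clock: 12.0
tcp_pos: [0.5536, -0.1197, 0.2344]
orientation: [0.932, 1.362, -0.933]
contact_force: [-0.3, -0.7, -3.5]
grip_width: 0.037
t 12.0 tcp [ 0.5536 -0.1197  0.2344] F [-0.3 -0.7 -3.5] g 0.03702503381914115 j [-0.35  0.33  0.56  1.85 -0.2   1.03  0.67]
[[-0.     0.932  0.362]
 [-0.     0.362 -0.932]
 [-1.    -0.     0.   ]]
6411
((613.2026977539062, -8.585835456848145), 31.142929077148438) 0.11535966664676561 ((613.1865234375, -8.638606071472168), (61.39582061767578, 62.130924224853516), 133.44761657714844)
```

View pics/w2.png

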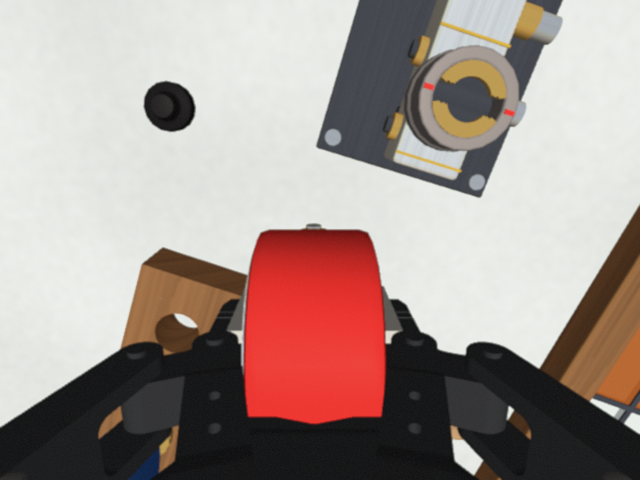

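The wrist view shows the port mouth at (468,100) with red slot marks at (428,87) and (508,113), and the gauge gripped squarely. Next I'll measure the gauge in the hand and the slot angle with the same camera.

```bash
cat > g.py <<'E'
from h import *
o=r.get_obs(); im,d,c=grab('wrist'); P=cloud(d,c); hsv=cv2.cvtColor(im,cv2.COLOR_RGB2HSV).astype(int)
M=R.from_rotvec(o['orientation']).as_matrix(); Q=(P-o['tcp_pos'])@M*1000
red=(d>0)&((hsv[...,0]<8)|(hsv[...,0]>172))&(hsv[...,1]>130)
m=red&(d<.25)&(abs(Q[...,2])<60); q=Q[m]; print('case tool-frame pct x,y,z',np.round(np.percentile(q,[0.5,50,99.5],axis=0),1))
# circle fit of rim top in x-z (case axis along tool y)
A=np.c_[2*q[:,0],2*q[:,2],np.ones(len(q))]; s=np.linalg.lstsq(A,(q[:,[0,2]]**2).sum(1),rcond=None)[0]; print('circle centre x,z',s[:2],'r',np.sqrt(s[2]+s[0]**2+s[1]**2))
for y0 in(-14,0,14): 
    k=abs(q[:,1]-y0)<3; print(y0,'top x',np.round(np.percentile(q[k,0],2),1))
m=red&(P[...,2]>.105)&(P[...,2]<.125)&(P[...,0]>.56)&(P[...,1]>-.06); 
n,l,st,ce=cv2.connectedComponentsWithStats(m.astype(np.uint8)); w=[P[l==i].mean(0)*1000 for i in range(1,n) if st[i,4]>8]; print('marks',np.round(w,1))
if len(w)==2: v=w[1]-w[0]; print('slot ang',np.degrees(np.arctan2(v[1],v[0])),'mid',(w[0]+w[1])/2)
print('yaw',np.degrees(np.arctan2(M[1,1],M[0,1])), o['tcp_pos'])
E
python3 g.py
```

```text
case tool-frame pct x,y,z [[-73.6 -16.8 -33.7]
 [-48.3   1.  -16.2]
 [-16.1  19.2   7.4]]
circle centre x,z [-32.20348468  -7.95093083] r 21.278383464536386
-14 top x -68.1
0 top x -54.1
14 top x -54.7
marks [[586.8 -10.9 116.3]
 [639.5  -6.7 116.3]]
slot ang 4.516921534514123 mid [613.15436855  -8.80291311 116.28981863]
yaw 21.124639823760187 [ 0.55338265 -0.12036774  0.23445218]
```

```bash
cat >> g.py <<'E'
from scipy.optimize import least_squares
k=(abs(q[:,1]-1)<14)&(q[:,0]<-20)&(q[:,0]>-57); qq=q[k]
f=least_squares(lambda p:np.hypot(qq[:,0]-p[0],qq[:,2]-p[1])-36,[-18,0],loss='soft_l1',f_scale=.5); print('fixed-r centre x,z',f.x,'med res',np.median(abs(f.fun)),len(qq))
for a in(0,10,20): pass
# boundaries in y at mid-case rows
k=(q[:,0]>-57)&(q[:,0]<-50); print('y edges top',np.percentile(q[k,1],[.5,99.5]))
E
python3 g.py | tail -2
```

```text
fixed-r centre x,z [-17.26567352   2.14487209] med res 0.37282925716995763 19360
y edges top [-16.44998843  18.87058964]
```

```bash
python3 -m pendant '[30,0,32,-28,0, 30,0,32,-28,0, 30,0,31,-28.6,0, 30,0,0,0,-0.16, 30,0,0,0,-0.16, 30,0,0,0,-0.16, 30,0,0,0,-0.16, 30,0,0,0,-0.16, 30,0,0,0,-0.16, 30,0,0,0,-0.16, 30,0,0,0,-0.16, 30,0,0,0,0, 30,0,0,0,0]'
python3 - <<'E'
from h import *
state(); im,d,c=grab('side','s3.png'); cv2.imwrite('pics/s3c.png',cv2.resize(im[120:300,300:460],None,fx=3,fy=3,interpolation=cv2.INTER_CUBIC)[:,:,::-1])
E
python3 g.py|grep -v marks
```

```text
clock: 13.78
tcp_pos: [0.612, -0.0068, 0.2343]
orientation: [-0.059, 1.57, 0.059]
contact_force: [0.6, -0.4, -3.8]
grip_width: 0.037
t 13.775 tcp [ 0.612  -0.0068  0.2343] F [ 0.6 -0.4 -3.8] g 0.036968822005804355 j [-0.28  0.38  0.25  1.72 -0.1   1.06  1.65]
[[-0.    -0.075  0.997]
 [-0.     0.997  0.075]
 [-1.    -0.    -0.   ]]
case tool-frame pct x,y,z [[-73.7 -18.3 -33.3]
 [-48.2  -0.5 -15.9]
 [-15.   17.7   7.9]]
circle centre x,z [-31.83895983  -7.33912991] r 21.625474528350452
-14 top x -71.4
0 top x -54.1
14 top x -54.2
yaw 94.35138898037688 [ 0.6119968  -0.00655113  0.2342866 ]
fixed-r centre x,z [-17.28406366   2.6040447 ] med res 0.36429193537785665 19343
y edges top [-17.95057284  17.371936  ]
```

View pics/s3c.png

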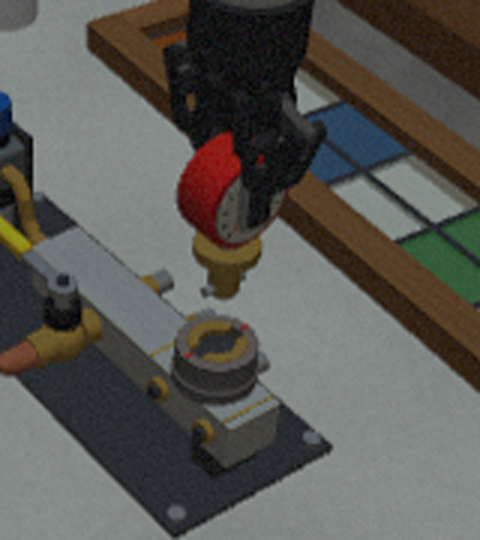

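The side view shows the gauge upright above the port, with the tip at about (224,292) and the mouth at (217,342). The offset left is 1–2 mm. I'll correct it, lower to just above the mouth, and compare again.

```bash
python3 -m pendant '[30,0,-1.5,-1.6,0, 30,20,0,0,0, 30,19,0,0,0, 30,0,0,0,0, 30,0,0,0,0]'
python3 - <<'E'
from h import *
state()
ims=[grab('side')[0].astype(float) for _ in range(4)]; im=np.mean(ims,0).astype(np.uint8)
cv2.imwrite('pics/s4c.png',cv2.resize(im[185:275,330:420],None,fx=6.6,fy=6.6,interpolation=cv2.INTER_CUBIC)[:,:,::-1])
# predicted pixels of mouth circle & spigot for several hypotheses
c=viewer.calibration('side');K=np.array(c['mtx']);T=np.array(c['world_to_cam'])
def pr(p):
    q=T[:3,:3]@np.array(p)+T[:3,3]; return np.array([K[0,0]*q[0]/-q[2]+K[0,2],K[1,1]*-q[1]/-q[2]+K[1,2]])
o=r.get_obs()['tcp_pos']; a=np.array([o[0],o[1]]);
for n,p in (('tip@tcp',[*a,o[2]-.072]),('collar bottom',[*a,o[2]-.036]),('mouth@611.6,-8.2',[.6116,-.0082,.116]),('mouth@610.2,-6.9',[.6102,-.0069,.116])): print(n,(pr(p)-[330,185])*6.6)
E
```

```text
clock: 14.5
tcp_pos: [0.6111, -0.0078, 0.196]
orientation: [-0.062, 1.569, 0.062]
contact_force: [0.2, -0.0, -3.4]
grip_width: 0.037
t 14.5 tcp [ 0.6111 -0.0078  0.196 ] F [ 0.2 -0.  -3.4] g 0.03702060942045003 j [-0.27  0.41  0.24  1.76 -0.11  0.98  1.66]
[[ 0.001 -0.079  0.997]
 [-0.     0.997  0.079]
 [-1.    -0.     0.001]]
tip@tcp [281.52843415 301.06975087]
collar bottom [290.0388245  219.42519073]
mouth@611.6,-8.2 [281.85099632 319.31159802]
mouth@610.2,-6.9 [276.19537937 318.48592871]
```

View pics/s4c.png

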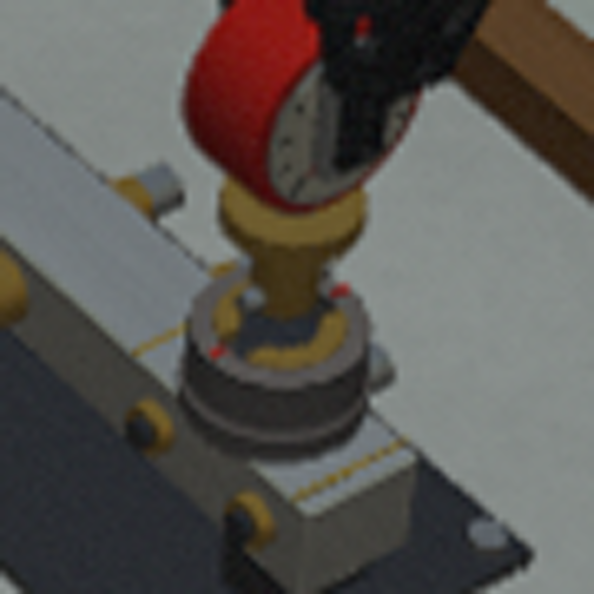

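The crop shows the spigot axis at about u=286 and the mouth centre, from the slot marks, at about (279,321). That's about 1.6 mm too far along the camera's x. The pins line up with the slots. Correcting and feeling downwards.

```bash
python3 -m pendant '[30,0,0,-1.7,0, 30,0,0,0,0, 30,3,0,0,0, 30,3,0,0,0, 30,2,0,0,0, 30,2,0,0,0, 30,1,0,0,0, 30,0,0,0,0, 30,0,0,0,0]'; python3 -c "
from h import *; state(); print(r.get_obs()['moment'])"
```

```text
clock: 15.82
tcp_pos: [0.6089, -0.0078, 0.1844]
orientation: [-0.062, 1.57, 0.062]
contact_force: [-0.0, 1.4, -3.7]
grip_width: 0.0372
t 15.825 tcp [ 0.6089 -0.0078  0.1844] F [-0.   1.4 -3.7] g 0.03722402158696222 j [-0.27  0.42  0.24  1.78 -0.12  0.95  1.66]
[[ 0.    -0.079  0.997]
 [ 0.     0.997  0.079]
 [-1.     0.     0.   ]]
[ 0.01027473 -0.01275132 -0.01066166]
```

```bash
python3 -m pendant '[30,2,0,0,0, 30,2,0,0,0, 30,2,0,0,0, 30,1,0,0,0, 30,0,0,0,0, 30,0,0,0,0]'; python3 -c "
from h import *; state(); print(r.get_obs()['moment'])"
```

```text
clock: 16.58
tcp_pos: [0.6089, -0.0079, 0.1773]
orientation: [-0.062, 1.57, 0.062]
contact_force: [0.4, -0.2, -4.6]
grip_width: 0.0374
t 16.575 tcp [ 0.6089 -0.0079  0.1773] F [ 0.4 -0.2 -4.6] g 0.037355933148289375 j [-0.27  0.43  0.23  1.79 -0.12  0.94  1.67]
[[ 0.    -0.079  0.997]
 [-0.     0.997  0.079]
 [-1.    -0.     0.   ]]
[-0.07884961 -0.13228426  0.00763632]
```

```bash
python3 -m pendant '[30,2,0,0,0, 30,2,0,0,0, 30,2,0,0,0, 30,2,0,0,0, 30,1,0,0,0, 30,0,0,0,0, 30,0,0,0,0]'; python3 -c "
from h import *; state(); print(r.get_obs()['moment'])"; python3 g.py | grep fixed
```

```text
clock: 17.45
tcp_pos: [0.6092, -0.0078, 0.1695]
orientation: [-0.062, 1.569, 0.062]
contact_force: [-3.2, -0.7, 7.1]
grip_width: 0.0372
t 17.45 tcp [ 0.6092 -0.0078  0.1695] F [-3.2 -0.7  7.1] g 0.037226521934089436 j [-0.27  0.44  0.23  1.79 -0.12  0.92  1.67]
[[ 0.001 -0.079  0.997]
 [ 0.     0.997  0.079]
 [-1.     0.     0.001]]
[-0.01574346  0.88843835 -0.04100926]
fixed-r centre x,z [-17.32417807   2.59223607] med res 0.36416644090260775 19358
```

```bash
python3 -m pendant '[30,1,0,-0.8,0, 30,0,0,0,0, 30,0,0.2,0,0.15, 30,0,0.2,0,0.15, 30,0,0.2,0,0.15, 30,0,0.2,0,0.15, 30,0,0,0,0, 30,0,0,0,0]' 100; python3 -c "
from h import *; state(); print(r.get_obs()['moment'])"
```

```text
clock: 18.5
tcp_pos: [0.6099, -0.0069, 0.1691]
orientation: [0.409, 1.528, -0.407]
contact_force: [-1.4, -0.5, 7.9]
grip_width: 0.0369
t 18.5 tcp [ 0.6099 -0.0069  0.1691] F [-1.4 -0.5  7.9] g 0.03690098180457965 j [-0.37  0.45  0.37  1.8  -0.2   0.92  1.14]
[[ 0.004  0.497  0.868]
 [ 0.     0.868 -0.497]
 [-1.     0.002  0.003]]
[0.0661221  0.13683365 0.05253061]
```

```bash
python3 -m pendant '[30,0.2,0.2,0,0.14, 30,0,0.2,0,0.14, 30,0.2,0.2,0,0.14, 30,0,0.2,0,0.14, 30,0.2,0.2,0,0.14, 30,0,0.1,0,0.14, 30,0,0.1,0,0.14, 30,0,0,0,0, 30,0,0,0,0, 30,0,0,0,0]'; python3 -c "
from h import *; state(); print(r.get_obs()['moment'])"; python3 g.py | grep -v marks
```

```text
clock: 19.75
tcp_pos: [0.6117, -0.0061, 0.1689]
orientation: [1.16, 1.238, -1.152]
contact_force: [1.2, 0.1, 7.6]
grip_width: 0.0371
t 19.75 tcp [ 0.6117 -0.0061  0.1689] F [1.2 0.1 7.6] g 0.03707141640258934 j [-0.54  0.49  0.61  1.81 -0.35  0.94  0.29]
[[ 0.006  0.997  0.071]
 [ 0.001  0.071 -0.997]
 [-1.     0.006 -0.   ]]
[ 0.02253717 -0.31765206  0.18744703]
case tool-frame pct x,y,z [[-73.6 -16.6 -34.1]
 [-48.1   1.2 -16.7]
 [-15.   19.4   7.1]]
circle centre x,z [-31.712678    -8.13698237] r 21.64969011896963
-14 top x -67.5
0 top x -54.0
14 top x -54.8
yaw 4.06112924701008 [ 0.61167134 -0.0061016   0.16888154]
fixed-r centre x,z [-17.20947077   1.79457307] med res 0.3743058854607497 19385
y edges top [-16.22014931  19.02622331]
```

```bash
python3 -m pendant '[30,0,0,0,0.03, 30,0,0,0,0.02, 30,0,0,0,0, 30,0,0,0,0, 30,0,0,0,0]'
python3 - <<'E'
from h import *
state(); print(r.get_obs()['moment'],np.abs(r.get_obs()['qvel']).max())
im=np.mean([grab('side')[0].astype(float) for _ in range(3)],0).astype(np.uint8)
cv2.imwrite('pics/s5c.png',cv2.resize(im[150:280,270:430],None,fx=4,fy=4,interpolation=cv2.INTER_CUBIC)[:,:,::-1])
E
python3 lev.py
```

```text
clock: 20.42
tcp_pos: [0.6117, -0.0061, 0.1689]
orientation: [1.196, 1.215, -1.189]
contact_force: [0.6, 0.6, 8.6]
grip_width: 0.037
t 20.425 tcp [ 0.6117 -0.0061  0.1689] F [0.6 0.6 8.6] g 0.03695324675525231 j [-0.55  0.5   0.62  1.81 -0.35  0.94  0.25]
[[ 0.006  1.     0.022]
 [ 0.     0.022 -1.   ]
 [-1.     0.006 -0.   ]]
[ 0.0528339  -0.2584147   0.42006348] 0.0012713846749730215
side [548. 206.] [105.  35.] 66.17334747314453 lever deg -5.09895463406329
top [542. 189.] [16. 59.] 6.084874153137207 lever deg -0.9759937098734213
```

View pics/s5c.png

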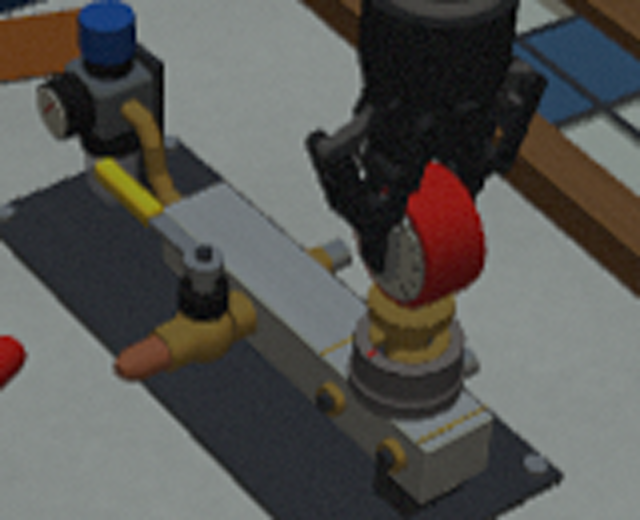

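The crop shows the gauge seated upright in the collar at (408,340), still gripped, with the lever lying shut along the manifold. The turning moment rose from 0.19 to 0.42 N m over the last 3°, so it is at its stop.

```bash
python3 -c "
from h import *; print(r.hand_in()); state(); print(r.get_obs()['moment'])"
```

```text
the job is handed in; nothing more can be done
None
the job is handed in; nothing more can be done
```

The job is handed in at about 20.5 s on the robot's clock, with the red gauge still gripped at 100 N and held home in the test port. No verdict was reported.

- **Purge lever:** I pushed it round until the force rose to 9 N, which is its stop, then lifted away. It sprang back to where it started. At the end the top camera put it about 1° from shut. The side depth fit then failed, because it caught the regulator hose as well, but the side picture shows the lever shut.
- **Gauge in the port:** The tip is about 20 mm below the mouth, worked out from the grip height. The spring's push went from 0 to about 12 N, which suggests the valve is pressed 4–5 mm.
- **Turn:** The gripper turned about 93° clockwise. The moment rose from 0.19 to 0.42 N m over the last 3°, so the gauge is at its stop.
- **Alignment:** Sideways forces at the end were about 1 N. The side picture shows the gauge upright in the collar.
- **Disagreement:** The wrist camera put the port about 3 mm from where the fixed cameras did. I settled it by comparing the gauge and the port in one side picture; the gauge then went in freely.
- **Not checked:** I didn't measure the blue gauge or the loose items again at the end. No move went low near them except the grasp of the red gauge.

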